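Size painted napkin rings on the mandrel, log and sort them

TASK

Size the painted napkin rings one after another in rainbow order (red, yellow, green, blue; some colours are missing): slide each down the stepped taper until it stops and let go of it, and while it sits there press the orange roller of the switch just until it clicks, without overtravelling it, to log the ring. Then lay the ring flat in the tray of the same colour as the band it came to rest on (white, grey or black: the band showing directly below the ring). Finish with every ring flat inside its tray, and leave the thread cone and the crochet ball alone.

Things in the scene. Friction and masses are not known exactly. Their poses are not given: they have to be found in the camera images.
- ring_red: turned wooden napkin ring painted red, outside 60 mm across, 24 mm tall, 30 to 65 g; its bore is 28, 34 or 40 mm (not known beforehand: found on the mandrel). Origin at the centre of its underside, z along the bore; lies flat at the start. May be absent.
- ring_yellow: turned wooden napkin ring painted yellow, outside 60 mm across, 24 mm tall, 30 to 65 g; its bore is 28, 34 or 40 mm (not known beforehand: found on the mandrel). Origin at the centre of its underside, z along the bore; lies flat at the start. May be absent.
- ring_green: turned wooden napkin ring painted green, outside 60 mm across, 24 mm tall, 30 to 65 g; its bore is 28, 34 or 40 mm (not known beforehand: found on the mandrel). Origin at the centre of its underside, z along the bore; lies flat at the start. May be absent.
- ring_blue: turned wooden napkin ring painted blue, outside 60 mm across, 24 mm tall, 30 to 65 g; its bore is 28, 34 or 40 mm (not known beforehand: found on the mandrel). Origin at the centre of its underside, z along the bore; lies flat at the start. May be absent.
- tray_white: shallow white plastic tray, 146 mm (its x) by 90 mm (its y), rim 13 mm high, walls and floor 3 mm; fixed. Origin at the centre of its underside. Room for two rings side by side along its x (centres about 34 mm either side of the middle).
- tray_grey: shallow grey plastic tray, 146 mm (its x) by 90 mm (its y), rim 13 mm high, walls and floor 3 mm; fixed. Origin at the centre of its underside. Room for two rings side by side along its x (centres about 34 mm either side of the middle).
- tray_black: shallow black plastic tray, 146 mm (its x) by 90 mm (its y), rim 13 mm high, walls and floor 3 mm; fixed. Origin at the centre of its underside. Room for two rings side by side along its x (centres about 34 mm either side of the middle).
- white_stop (a point): On the taper's axis at the shoulder of the white band, 67 mm above the table; x, y along the wooden board, z up. The fixed upright stepped taper is 95 mm tall, from the top: wooden nose 25 mm thick, narrowed to a point, then white, grey and black bands 31, 37 and 43 mm thick, each with a 45 degree shoulder 3 mm high. A ring of bore 28 mm stops with its underside at this point.
- grey_stop (a point): the same for the grey band, 47 mm above the table: here the underside of a ring of bore 34 mm stops. A ring has about 1.5 mm of play round the part above its stop and settles on the shoulder by its own weight when let go.
- black_stop (a point): the same for the black band, 27 mm above the table: here the underside of a ring of bore 40 mm stops. The board (144 by 80 by 12 mm, long along its x, fixed) reaches 36 mm beyond the axis towards its +x and 108 mm towards -x, where the switch stands.
- switch_lever (a joint): sprung lever of the microswitch, rad: 0 at rest, grows as the roller is pressed down. It clicks at 0.18 (roller 8 mm down, 2.4 N) and is overtravelled, to its harm, at 0.34 (15 mm down, 3.5 N); aim at 0.25 (11 mm down, 3 N). Hard stop at 0.45.
- roller (a point): centre of the orange roller (14 mm across, 10 mm wide, axle along the board's y) at the free end of the switch lever (its z is upright at rest and tilts with the lever); at rest 55 mm above the table, 97 mm from the taper's axis towards the board's -x. The lever runs 46 mm from the roller towards the taper, to its hinge over a blue housing 40 mm high.
- gold_thread_cone: standing cone of gold thread, 62 mm across, 150 mm tall; bystander. Origin at the centre of its underside.
- crochet_ball: white ball of crochet thread, about 85 mm; bystander. Origin at its underside.

How it is judged (in metres and radians):
On the way, in this order (a step that is already met when the one before it is completed fails the run):
1. the red ring rests at its stop on the taper, let go, while the lever is pressed past its click (((z of ring_red in the frame of grey_stop between -0.005 and 0.005 m and angle between ring_red's own z axis and vertical below 0.06 rad) or (z of ring_red in the frame of grey_stop between 0.019 and 0.029 m and angle between ring_red's own z axis and vertical above 3.08 rad)) and horizontal distance between ring_red and grey_stop below 0.006 m and contact force between the fingers and ring_red below 0.1 N and angle between the z axis of ring_red and the z axis of roller, either way round above 0.16 rad), for 0.1 s.
2. the yellow ring rests at its stop on the taper, let go, while the lever is pressed past its click (((z of ring_yellow in the frame of white_stop between -0.005 and 0.005 m and angle between ring_yellow's own z axis and vertical below 0.06 rad) or (z of ring_yellow in the frame of white_stop between 0.019 and 0.029 m and angle between ring_yellow's own z axis and vertical above 3.08 rad)) and horizontal distance between ring_yellow and white_stop below 0.006 m and contact force between the fingers and ring_yellow below 0.1 N and angle between the z axis of ring_yellow and the z axis of roller, either way round above 0.16 rad), for 0.1 s.
3. the green ring rests at its stop on the taper, let go, while the lever is pressed past its click (((z of ring_green in the frame of black_stop between -0.005 and 0.005 m and angle between ring_green's own z axis and vertical below 0.06 rad) or (z of ring_green in the frame of black_stop between 0.019 and 0.029 m and angle between ring_green's own z axis and vertical above 3.08 rad)) and horizontal distance between ring_green and black_stop below 0.006 m and contact force between the fingers and ring_green below 0.1 N and angle between the z axis of ring_green and the z axis of roller, either way round above 0.16 rad), for 0.1 s.
4. the blue ring rests at its stop on the taper, let go, while the lever is pressed past its click (((z of ring_blue in the frame of grey_stop between -0.005 and 0.005 m and angle between ring_blue's own z axis and vertical below 0.06 rad) or (z of ring_blue in the frame of grey_stop between 0.019 and 0.029 m and angle between ring_blue's own z axis and vertical above 3.08 rad)) and horizontal distance between ring_blue and grey_stop below 0.006 m and contact force between the fingers and ring_blue below 0.1 N and angle between the z axis of ring_blue and the z axis of roller, either way round above 0.16 rad), for 0.1 s.
At the end, for the whole second after the job is handed in: every ring that is present lies flat (within 0.12 rad, either face up) and at rest on the floor of the tray of its band's colour, inside its rim; the lever is back up (below 0.08 rad) (x of ring_red in the frame of tray_grey between -0.046 and 0.046 m and y of ring_red in the frame of tray_grey between -0.018 and 0.018 m and ((angle between ring_red's own z axis and vertical below 0.12 rad and z of ring_red in the frame of tray_grey below 0.012 m) or (angle between ring_red's own z axis and vertical above 3.02 rad and z of ring_red in the frame of tray_grey below 0.036 m)) and linear speed of each of ring_red, ring_yellow, ring_green, ring_blue below 0.03 m/s and x of ring_yellow in the frame of tray_white between -0.046 and 0.046 m and y of ring_yellow in the frame of tray_white between -0.018 and 0.018 m and ((angle between ring_yellow's own z axis and vertical below 0.12 rad and z of ring_yellow in the frame of tray_white below 0.012 m) or (angle between ring_yellow's own z axis and vertical above 3.02 rad and z of ring_yellow in the frame of tray_white below 0.036 m)) and x of ring_green in the frame of tray_black between -0.046 and 0.046 m and y of ring_green in the frame of tray_black between -0.018 and 0.018 m and ((angle between ring_green's own z axis and vertical below 0.12 rad and z of ring_green in the frame of tray_black below 0.012 m) or (angle between ring_green's own z axis and vertical above 3.02 rad and z of ring_green in the frame of tray_black below 0.036 m)) and x of ring_blue in the frame of tray_grey between -0.046 and 0.046 m and y of ring_blue in the frame of tray_grey between -0.018 and 0.018 m and ((angle between ring_blue's own z axis and vertical below 0.12 rad and z of ring_blue in the frame of tray_grey below 0.012 m) or (angle between ring_blue's own z axis and vertical above 3.02 rad and z of ring_blue in the frame of tray_grey below 0.036 m)) and value of joint switch_lever below 0.08 rad); the robot touches nothing.
It fails at once if the switch lever is pressed beyond 0.34 rad (overtravelled) (value of joint switch_lever above 0.34 rad).
It fails at once if the thread cone or the crochet ball is moved by more than 30 mm (distance of any of gold_thread_cone, crochet_ball from where it was at the start of the episode above 0.03 m).
Of ring_red, ring_yellow, ring_green, ring_blue only 2 to 3 are there at a start; the rules pass over those that are not, and their reading is None.
At some moment in a run one of ring_red, ring_yellow, ring_green, ring_blue may be knocked a few centimetres aside while the robot is not near it.
Once in a run the grip may slacken for a moment while it holds something.
It also fails if it takes over 210 s, if anything falls off the work surface, if the arm or the gripper's body presses on something with over 40 N, if the wrist force passes 120 N, or if a joint passes its speed limit or range.

ROBOT

A 6-joint arm with a two-finger parallel gripper is mounted at the origin on a cart in front of the work surface, level with it; the furniture and walls round the work are solid. World frame = base frame: x ahead of the robot, y to its left, z up, the work surface at z = 0. Lengths are in mm, angles in rad, forces in N, time in s.
With the tool pointing down it reaches from about 350 to 875 mm from the base axis. Payload 4.2 kg.
Tool frame: the origin (TCP) lies on the mounting face of the last link; the fingertips stand 173 mm ahead of it and the grasp point (between the pads) lies grip_point_offset ahead of it (grip_point_offset is the distance from the TCP to the grasp point, in mm); z points along the fingers, y is the line along which they close (so a half turn about z gives the same grasp; the last joint's range is limited). The gripper opens to 85 mm and grips with 20 to 120 N. Pads are 22 mm wide; open, the fingers measure 114 mm over their backs; the gripper's body (76 mm by 85 mm) begins 54 mm behind the grasp point. The pads swing forward as they close: fully open they stand 13 mm farther back than shut.
Start: joints at [1.512, 0.385, 0.008, 0, -1.194, -0.259], TCP at [195.266, 593.693, 404.712] pointing down, gripper open.
Joint ranges: [-3.14, 3.14], [-1.21, 2.06], [-1.07, 1.41], [-3.16, 2.05], [-2.99, -0.16], [-3.1, 3.1]. Speed limits (rad/s): [2.79, 2.79, 3.14, 3.14, 3.14, 3.14].

INTERFACE

Orientations are given as a unit quaternion [x, y, z, w].
In Python, from bench import read_state, get_image, job_done, recognise, place_of, grip_point_offset gives the robot as it stands. The module is installed in compiled form; this text tells all that it offers.
- The arm moves only by the tool carry_out, never from a script. Its arguments are lists of equal length, an entry for each row: "slide": the shift along the tool's x, y, z in m, a list of three; "roll": the turn about the tool's z in degrees; "claw": the finger opening in m, from 0 to 0.0854. A call has 1 to 8 rows; each row is the pose to reach, as a shift and turn from the pose commanded when the call began, along the tool's axes at that moment; what a row does not reach only later rows make up. A row lasts 1/8 s, in which the tool goes at most 62.5 mm and 10.7 degrees, less where a joint would pass 70% of its speed; a pose out of reach is approached as far as the arm can. A call with a gripper value outside its range is refused whole. The fingers move at their own pace and stop on an object; the grip force is fixed at half the most. Time passes only in rows, so rows that repeat a pose let the fingers close. It gives the time, the measured TCP pose, the force, the opening and the grip force at its end, in the units of the state.
- read_state(): the state, without advancing time (a new reading comes with each control period).
- get_image(name): name is "scene" or "top"; returns a dict with "img" (400x640x3 uint8, red, green, blue), "z_map" (400x640 float32, mm along the optical axis (not along the pixel's ray), 0 where there is no reading), "mtx" (3x3 intrinsics, pixels), "k1" (the pictures are not rectified: a ray, as slopes to the right and down, at radius r is drawn at 1 + k1 r^2 times it, then the intrinsics apply), "world_from_camera" (4x4, takes a point from camera to world coordinates). Camera axes: x right, y up, looking along -z (the intrinsics and any distortion apply to the point x, -y, -z); pixel columns grow to the right and rows downward; lengths in mm; the calibration is good to about 2 mm. A picture is of the moment at which its call begins.
- job_done(): hands the job in; it is judged then, once.
Trained networks look in a picture, given as the dict that the camera call returned (one of the last four; its "shot" number tells which), for a name from the list of things; names that differ only in an ending like _2 or _b are one class to them, and where a whole thing is asked for, a point or a joint stands for the part that bears it (a point fixed in the world has none). Each returns a list of dicts, best first, with "conf" (0 to 1); they miss things now and then, are a little off and sometimes report something else, mostly with a low value. They report only what shows in the picture. A call takes as long as a camera call.
- recognise(picture, thing): "at" ([column, row] in pixels, amid what is visible of it).
- place_of(picture, thing): "at" ([column, row] in pixels: a listed point, or the origin of a listed thing).
The state is a dict: "clock": time; "joints": joint angles; "joint_vel": joint speeds; "joint_efforts": joint torques, N m; "position": TCP position; "ee_rot": TCP orientation; "contact_force": force on the tool from outside, world axes, zero at the start; "wrist_torque": the same for the moment, N m; "gripper_width": finger opening in mm; "grasp_force": force on a finger pad.
Only numpy, scipy, OpenCV 4.12 (cv2) and the standard library are available. Lean on these libraries where they do the work, as an engineer would, in place of code of your own. Each camera call takes 0.05 s, during which the arm holds its last target. There are 200 camera calls.

## Working session

There is one attempt and no reset: what is moved stays moved. The work goes in short steps, Python scripts to look and compute and a tool call to move; the robot and the scene stay as the last step left them, time stands still between calls to the robot, and variables do not carry over. Pictures are saved under pics/ and viewed, at most 14 in all, crops included, and the job is handed in when it is done.

Besides the shell and the picture viewer there is one more tool, called after "Emit:" as name([rows], argument=value, ...), one row to a line, values as JSON. carry_out: Moves the arm, as the interface text tells. Its arguments: {"type":"object","properties":{"slide":{"type":"array"},"roll":{"type":"array"},"claw":{"type":"array"}},"required":["slide","roll","claw"]}

```bash
mkdir -p pics
cat > h.py <<'E'
import numpy as np, cv2
from bench import *
def ray(p,uv):
    K=p["mtx"];k1=p["k1"]
    d=np.array([(uv[0]-K[0,2])/K[0,0],(uv[1]-K[1,2])/K[1,1]])
    s=d.copy()
    for _ in range(20): s=d/(1+k1*(s@s))
    M=np.array(p["world_from_camera"]); 
    return M[:3,3], M[:3,:3]@np.array([s[0],-s[1],-1.])
def at_z(p,uv,z):
    o,r=ray(p,uv); return o+r*(z-o[2])/r[2]
def cloud(p):
    K=np.array(p["mtx"]);z=p["z_map"]
    v,u=np.mgrid[0:400,0:640]
    d=np.stack([(u-K[0,2])/K[0,0],(v-K[1,2])/K[1,1]],-1); s=d.copy()
    for _ in range(20): s=d/(1+p["k1"]*(s**2).sum(-1,keepdims=True))
    c=np.stack([s[...,0]*z,-s[...,1]*z,-z],-1)
    M=np.array(p["world_from_camera"]); w=c@M[:3,:3].T+M[:3,3]
    w[z==0]=np.nan
    return w
def save(p,n,crop=None,f=1):
    im=p["img"][...,::-1]
    if crop: im=im[crop[1]:crop[3],crop[0]:crop[2]]
    cv2.imwrite("pics/"+n,cv2.resize(im,None,fx=f,fy=f,interpolation=cv2.INTER_CUBIC))
Z=dict(ring_red=0,ring_yellow=0,ring_green=0,ring_blue=0,tray_white=0,tray_grey=0,tray_black=0,white_stop=67,grey_stop=47,black_stop=27,roller=55,gold_thread_cone=0,crochet_ball=0)
E
python3 - <<'E'
from h import *
s=read_state();print(s,grip_point_offset if not callable(grip_point_offset) else grip_point_offset())
for n in("top","scene"):
    p=get_image(n);save(p,n+"0.png");print(n,np.round(p["world_from_camera"],2).tolist())
    for t,z in Z.items():
        r=place_of(p,t)[:2]
        for q in r: print(t,round(q["conf"],2),np.round(q["at"]),np.round(at_z(p,q["at"],z)))
E
```

```text
{'clock': 0.0, 'joints': array([ 1.51160271e+00,  3.85559298e-01,  6.58798238e-03, -4.80473310e-04,
       -1.19399256e+00, -2.58628001e-01]), 'joint_vel': array([-2.40164921e-04, -1.89470420e-03, -1.79370316e-04, -5.01137446e-05,
        2.80025301e-04,  2.50842106e-04]), 'joint_efforts': array([ 1.34973492e-03, -3.92293203e+01,  1.88402706e+01,  4.18639988e+00,
       -4.56616443e-03,  9.82123076e-07]), 'position': array([195.19790893, 593.51156456, 403.60744376]), 'ee_rot': array([ 9.87385591e-01, -1.58330257e-01, -1.14286130e-04,  1.10061684e-03]), 'contact_force': array([-0.22462203,  0.45149879, -0.32404134]), 'wrist_torque': array([ 0.0033055 , -0.01107757,  0.01441541]), 'grasp_force': 0.0, 'gripper_width': 85.1917440115252} 154.70000000000002
top [[0.02, 0.98, -0.17, 323.33], [-1.0, 0.02, 0.02, 246.39], [0.02, 0.17, 0.98, 1429.64], [0.0, 0.0, 0.0, 1.0]]
ring_red 0.81 [421. 218.] [532. -98.   0.]
ring_yellow 0.2 [196. 240.] [453. 569.   0.]
ring_blue 0.5 [414. 192.] [613. -78.   0.]
tray_white 0.6 [242. 223.] [506. 436.   0.]
tray_grey 0.88 [274. 223.] [508. 343.   0.]
tray_g
[... 399 characters left out ...]

scene [[0.49, 0.44, -0.75, -214.25], [-0.87, 0.24, -0.43, -200.2], [-0.01, 0.87, 0.5, 573.08], [0.0, 0.0, 0.0, 1.0]]
ring_red 0.81 [442. 264.] [539. -88.   0.]
ring_green 0.51 [323. 242.] [482. 194.   0.]
ring_blue 0.59 [449. 246.] [617. -85.   0.]
tray_white 0.97 [253. 211.] [518. 440.   0.]
tray_grey 0.98 [282. 223.] [506. 331.   0.]
tray_grey 0.69 [315. 228.] [527. 243.   0.]
tray_black 0.96 [316. 230.] [523. 236.   0.]
white_stop 0.85 [352. 221.] [510. 129.  67.]
grey_stop 0.57 [352. 229.] [505. 127.  47.]
black_stop 0.44 [447. 247.] [568. -87.  27.]
roller 0.47 [322. 242.] [414. 159.  55.]
gold_thread_cone 0.95 [289. 188.] [685. 427.   0.]
crochet_ball 0.61 [207. 210.] [460. 560.   0.]
```

View pics/top0.png

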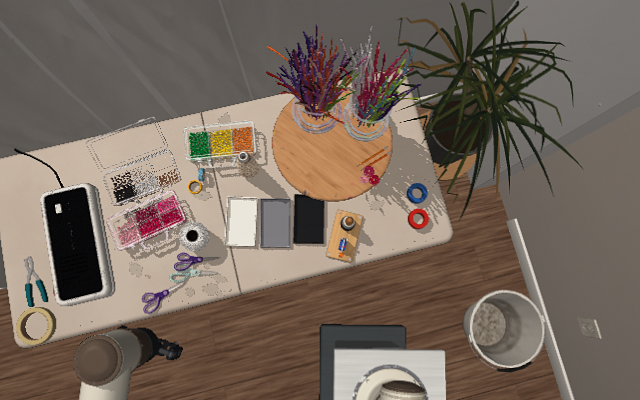

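View pics/scene0.png

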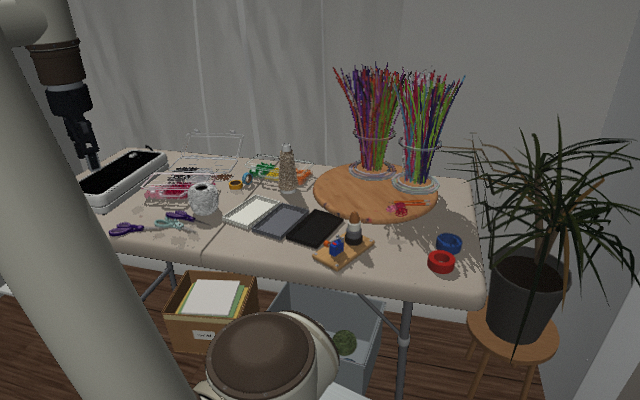

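The top view shows the red ring at (418,218) and blue at (417,192). The trays are white (242,222), grey (275,223) and black (309,219). The board has the taper at (348,222) and the switch at (342,245). A small yellow-brown ring-like thing sits at (195,187) and needs checking.

Run:
```python
from h import *
T=get_image("top");S=get_image("scene")
a=cv2.resize(T["img"][150:220,160:270],None,fx=5,fy=5,interpolation=2);b=cv2.resize(S["img"][160:220,200:310],None,fx=5,fy=5,interpolation=2)
c=cv2.resize(S["img"][200:275,290:400],None,fx=5,fy=5,interpolation=2)[:, :550]
cv2.imwrite("pics/crop1.png",np.vstack([np.hstack([a[:300,:400],b[:300,:400]]),cv2.resize(c,(410,280))[:, :].repeat(1,1) if 0 else np.hstack([cv2.resize(c,(410,280)),np.zeros((280,390,3),np.uint8)])])[...,::-1])
for n,p in(("T",T),("S",S)):
    W=cloud(p);hsv=cv2.cvtColor(p["img"],cv2.COLOR_RGB2HSV).astype(int)
    H,Sa,V=hsv[...,0],hsv[...,1],hsv[...,2]
    X,Y,Zz=W[...,0],W[...,1],W[...,2]
    reg=(X>350)&(X<720)&(Y<60)&(Y>-200)
    for nm,m in(("red",(H<8)|(H>172)),("blue",(H>100)&(H<125))):
        k=reg&m&(Sa>130)&(V>50)&(Zz>17)&(Zz<32)
        pts=W[k]
        if k.sum(): print(n,nm,k.sum(),np.round(np.median(pts,0)),np.round([pts.min(0),pts.max(0)]), cv2.minEnclosingCircle(pts[:,:2].astype(np.float32)))
    k=(X>360)&(X<600)&(Y>30)&(Y<200)&(Zz>8)&(Zz<17)&(Sa>60)&(H>8)&(H<28)
    print(n,"board",k.sum(),cv2.minAreaRect(W[k][:,:2].astype(np.float32)))
    k=(X>360)&(X<600)&(Y>30)&(Y<200)&(Zz>60)
    print(n,"tall",k.sum(),np.round(np.median(W[k],0)),np.nanmax(Zz[k]))
    k=(X>360)&(X<600)&(Y>30)&(Y<200)&(H>100)&(H<125)&(Sa>130); print(n,"housing",np.round(np.nanmedian(W[k],0)))
    k=(X>400)&(X<620)&(Y>190)&(Y<500)&(Zz>9)&(Zz<18)
    print(n,"rims",cv2.minAreaRect(W[k][:,:2].astype(np.float32)))
    for nm,m in(("white",(V>150)),("black",V<50)):
        k2=(X>400)&(X<620)&(Y>190)&(Y<500)&m&(Sa<60 if nm=="white" else True)&(Zz>0)&(Zz<18); 
    # blob near (195,187)
    print(n,"cone", np.round(np.nanmax(Zz[(X>600)&(X<740)&(Y>350)&(Y<500)])))
print(np.round(cloud(T)[180:196:3,186:206:3][...,:].reshape(-1,3)))
```

```text
T red 201 [526. -84.  23.] [[ 498. -115.   17.]
 [ 627.   44.   31.]] ((570.4134521484375, -32.932708740234375), 95.42204284667969)
T blue 183 [605. -83.  23.] [[ 575. -110.   17.]
 [ 634.  -55.   31.]] ((604.7406616210938, -83.65518951416016), 29.4057674407959)
T board 807 ((474.4344482421875, 132.0995330810547), (79.57118225097656, 143.6184844970703), 77.03192901611328)
T tall 102 [506. 126.  80.] 101.70727465562322
T housing [446. 144.  38.]
T rims ((514.1604614257812, 339.13677978515625), (155.41160583496094, 296.18243408203125), 3.092535972595215)
T cone 154.0
S red 316 [522. -86.  24.] [[ 499. -114.   17.]
 [ 557.  -56.   28.]] ((527.5055541992188, -85.38471984863281), 29.98453140258789)
S blue 236 [597. -86.  23.] [[ 575. -112.   17.]
 [ 633.  -55.   27.]] ((605.4603271484375, -82.5745620727539), 30.69742774963379)
S board 775 ((488.4248352050781, 151.64968872070312), (125.58065032958984, 164.6614990234375), 77.47669982910156)
S tall 172 [502. 121.  74.] 95.37569768268378
S housing [438. 136.  33.]
S rims ((516.0966796875, 339.482666015625), (160.21572875976562, 295.4275207519531), 1.563557744026184)
S cone 151.0
[[633. 611.  -3.]
 [633. 601.   1.]
 [631. 590.  11.]
 [630. 580.  14.]
 [634. 574.  -1.]
 [629. 560.  23.]
 [634. 556.   1.]
 [624. 610.  -1.]
 [621. 597.  13.]
 [624. 592.  -2.]
 [624. 583.  -2.]
 [625. 575.  -5.]
 [623. 564.   5.]
 [626. 557.  -5.]
 [614. 609.  -0.]
 [612. 597.  14.]
 [613. 590.   6.]
 [614. 581.   5.]
 [615. 573.   0.]
 [613. 562.  12.]
 [617. 556.  -6.]
 [605. 608.   2.]
 [603. 597.  11.]
 [605. 590.   1.]
 [607. 583.  -6.]
 [605. 572.   3.]
 [605. 562.   7.]
 [606. 554.   3.]
 [597. 609.  -5.]
 [597. 600.  -4.]
 [593. 586.  16.]
 [594. 578.  11.]
 [594. 569.  13.]
 [597. 564.  -3.]
 [597. 554.   0.]
 [586. 607.   2.]
 [587. 599.  -3.]
 [588. 590.  -3.]
 [587. 580.   4.]
 [588. 572.  -2.]
 [587. 562.   2.]
 [588. 553.   1.]]
```

View pics/crop1.png

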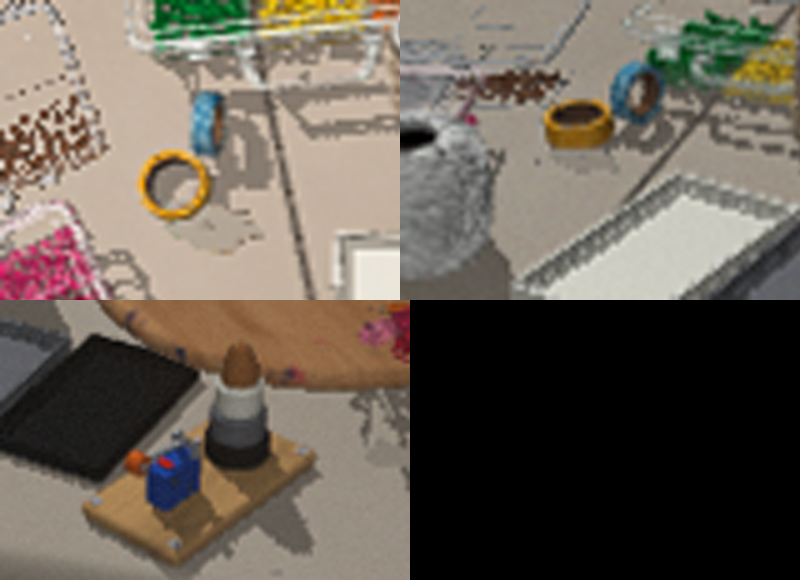

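The yellow and light-blue rings at the back are thin tape rolls (14 mm high, about 40 mm across), so only red and blue napkin rings are present. Next I measure the grey tray and work out the first move.

```bash
cat >> h.py <<'E'
from scipy.spatial.transform import Rotation as R
def go(x,y,z):
    "shift in tool axes (m) to bring TCP to x,y,z"
    s=read_state();m=R.from_quat(s["ee_rot"]).as_matrix()
    t=m.T@(np.array([x,y,z])-s["position"])/1000
    print("tcp",np.round(s["position"],1),"yaw",round(np.degrees(np.arctan2(m[1,0],m[0,0])),2),"zax",np.round(m[:,2],3),"F",np.round(s["contact_force"],2),"w",round(s["gripper_width"],1),"shift",np.round(t,4))
E
python3 - <<'E'
from h import *
for n in ("top","scene"):
    T=get_image(n);W=cloud(T);i=T["img"].astype(int);V=i.max(-1);X,Y,Zz=[W[...,j] for j in range(3)]
    reg=(X>420)&(X<610)&(Y>190)&(Y<480)&(Zz>-5)&(Zz<18)
    print([int(v) for v in T["img"][223,275]],[int(v) for v in T["img"][223,310]],[int(v) for v in T["img"][223,242]])
    k=reg&(abs(i[...,2]-i[...,0])<25)&(i[...,2]>=i[...,0]-2)&(V>60)&(V<160)
    k=cv2.morphologyEx(k.astype(np.uint8),cv2.MORPH_OPEN,np.ones((5,5)))
    l,lab,st,c=cv2.connectedComponentsWithStats(k)
    for j in range(1,l):
        if st[j,4]>200: print(n,st[j],cv2.minAreaRect(W[lab==j][:,:2].astype(np.float32)))
go(527.5,-85.5,300)
E
```

```text
[126, 123, 126] [29, 29, 31] [234, 230, 219]
top [ 260  198   30   49 1337] ((509.8254699707031, 338.8727722167969), (143.51019287109375, 85.10050201416016), 1.1881815195083618)
[103, 103, 110] [31, 32, 30] [187, 189, 182]
scene [260 208  40  28 694] ((508.66552734375, 337.35693359375), (145.05068969726562, 87.20249938964844), 2.063142776489258)
tcp [195.3 593.7 404.7] yaw -18.21 zax [ 0. -0. -1.] F [0.24 0.25 0.09] w 85.0 shift [0.5278 0.5414 0.1047]
```

Emit:
carry_out([
  [0.04,0.04,0],
  [0.08,0.08,0],
  [0.12,0.12,0],
  [0.16,0.16,0],
  [0.2,0.2,0],
  [0.24,0.24,0],
  [0.28,0.28,0],
  [0.31,0.32,0],
], roll=[-1,-2,-3,-4,-5.2,-5.2,-5.2,-5.2], claw=[0.0854,0.0854,0.0854,0.0854,0.0854,0.0854,0.0854,0.0854])

```text
clock: 2.6
position: [390.3, 191.1, 405.1]
ee_rot: [0.994, -0.113, 0.0, -0.0]
contact_force: [0.8, 0.7, 0.2]
gripper_width: 85.3
grasp_force: 0.0
```

```bash
python3 -c "
from h import *
go(527.5,-85.5,230)"
```

```text
tcp [390.3 191.1 405.1] yaw -13.02 zax [ 0.001  0.001 -1.   ] F [0.78 0.66 0.17] w 85.3 shift [0.1959 0.2387 0.175 ]
```

Emit:
carry_out([
  [0.035,0.04,0],
  [0.07,0.08,0],
  [0.105,0.125,0.02],
  [0.14,0.17,0.06],
  [0.17,0.205,0.1],
  [0.196,0.2387,0.14],
  [0.196,0.2387,0.17],
  [0.196,0.2387,0.175],
], roll=[0,0,0,0,0,0,0,0], claw=[0.0854,0.0854,0.0854,0.0854,0.0854,0.0854,0.0854,0.0854])

```text
clock: 3.6
position: [526.4, -84.6, 227.6]
ee_rot: [0.993, -0.114, -0.003, 0.001]
contact_force: [-0.0, 0.5, -0.7]
gripper_width: 85.6
grasp_force: 0.0
```

```bash
cat >> h.py <<'E'
def rings(n="scene",zr=(-5,400)):
    p=get_image(n);W=cloud(p);h=cv2.cvtColor(p["img"],cv2.COLOR_RGB2HSV).astype(int)
    for nm,m in(("red",(h[...,0]<5)|(h[...,0]>174)),("blue",(h[...,0]>100)&(h[...,0]<125))):
        k=m&(h[...,1]>140)&(h[...,2]>50)&(W[...,0]>380)&(W[...,0]<700)&(abs(W[...,1]-120)<300)&(W[...,2]>zr[0])&(W[...,2]<zr[1])
        k=cv2.morphologyEx(k.astype(np.uint8),cv2.MORPH_OPEN,np.ones((3,3)))
        l,lab,st,c=cv2.connectedComponentsWithStats(k)
        for j in range(1,l):
            if st[j,4]>50:
                q=W[lab==j]; print(nm,st[j].tolist(),"med",np.round(np.median(q,0)),"z",np.round(np.percentile(q[:,2],[2,98])),"circ",np.round(cv2.minEnclosingCircle(q[:,:2].astype(np.float32))[0]))
    return p
E
python3 -c "
from h import *
go(527.5,-85.5,177)
p=rings();save(p,'a.png',(380,180,520,300),4)"
```

```text
tcp [526.4 -84.6 227.6] yaw -13.1 zax [-0.005 -0.001 -1.   ] F [-0.04  0.45 -0.67] w 85.6 shift [0.0016 0.0006 0.0506]
red [428, 250, 27, 24, 508] med [515. -87.  20.] z [ 2. 26.] circ [528. -87.]
blue [438, 234, 24, 20, 313] med [599. -86.  22.] z [ 4. 26.] circ [605. -84.]
blue [330, 245, 10, 11, 76] med [433. 139.  27.] z [16. 40.] circ [438. 139.]
```

View pics/a.png

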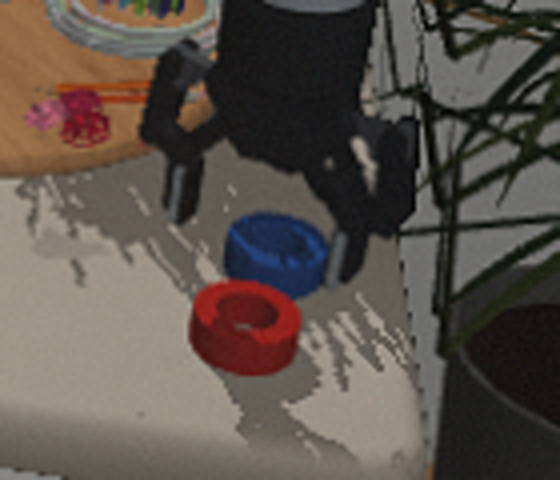

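The open fingers straddle the red ring at crop (245,325), with blue behind it at (275,250). I descend and close.

Emit:
carry_out([
  [0.001,0.001,0.03],
  [0.001,0.001,0.05],
  [0.001,0.001,0.051],
  [0.001,0.001,0.051],
  [0.001,0.001,0.051],
  [0.001,0.001,0.051],
  [0.001,0.001,0.051],
  [0.001,0.001,0.051],
], roll=[0,0,0,0,0,0,0,0], claw=[0.0854,0.0854,0.0854,0.05,0.05,0.05,0.05,0.05])

```text
clock: 4.65
position: [528.5, -84.7, 181.3]
ee_rot: [0.994, -0.113, 0.002, -0.0]
contact_force: [-2.2, 1.9, 7.4]
gripper_width: 57.9
grasp_force: 62.1
```

```bash
python3 -c "
from h import *
go(509.5,124,270)"
```

```text
tcp [528.5 -84.7 181.3] yaw -12.95 zax [ 0.004  0.    -1.   ] F [-2.22  1.92  7.38] w 57.9 shift [-0.0649 -0.1992 -0.0887]
```

Emit:
carry_out([
  [0,0,-0.03],
  [0,0,-0.08],
  [0,0,-0.12],
  [-0.02,-0.05,-0.12],
  [-0.035,-0.1,-0.12],
  [-0.05,-0.15,-0.12],
  [-0.065,-0.199,-0.12],
  [-0.065,-0.199,-0.12],
], roll=[0,0,0,0,0,0,0,0], claw=[0.05,0.05,0.05,0.05,0.05,0.05,0.05,0.05])

```text
clock: 5.65
position: [509.0, 126.5, 300.0]
ee_rot: [0.994, -0.111, 0.001, -0.001]
contact_force: [0.6, 0.2, -0.9]
gripper_width: 57.8
grasp_force: 64.3
```

```bash
python3 -c "
from h import *
go(509.5,124,270)
p=rings('top');p=rings();save(p,'b.png',(290,150,430,270),4)"
```

```text
tcp [509.  126.5 300. ] yaw -12.72 zax [ 0.003  0.002 -1.   ] F [ 0.57  0.15 -0.85] w 57.8 shift [0.001  0.0024 0.03  ]
blue [408, 183, 19, 20, 189] med [605. -81.  22.] z [10. 29.] circ [606. -82.]
red [342, 188, 23, 21, 381] med [493. 127. 137.] z [122. 143.] circ [507. 125.]
blue [439, 234, 22, 20, 253] med [596. -89.  23.] z [ 5. 26.] circ [605. -85.]
blue [330, 240, 13, 16, 132] med [437. 135.  32.] z [16. 40.] circ [445. 138.]
```

View pics/b.png

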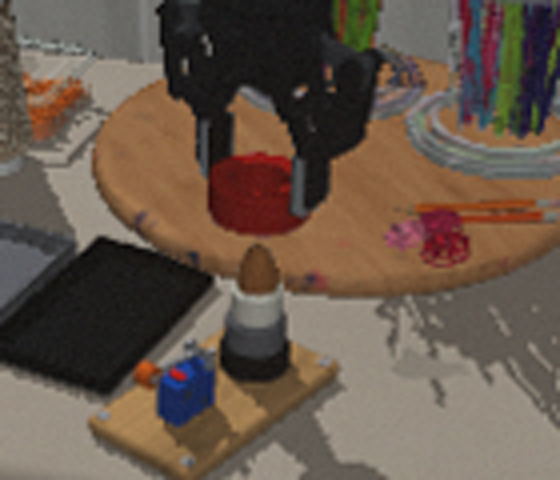

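Run:
```python
from h import *
from scipy.optimize import least_squares
A=[];
for _ in range(3):
    p=get_image("scene");W=cloud(p)
    h=cv2.cvtColor(p["img"],cv2.COLOR_RGB2HSV).astype(int)
    C=W.reshape(-1,3);d=np.hypot(C[:,0]-509,C[:,1]-124)
    q=C[(d<26)&(C[:,2]>18)&(C[:,2]<75)]
    rad=lambda z:np.where(z<27,21.5,np.where(z<47,18.5,15.5))
    rad=lambda z:np.where(z<25.5,21.5,np.where(z<45.5,18.5,np.where(z<65.5,15.5,12.5)))
    f=least_squares(lambda c:np.hypot(q[:,0]-c[0],q[:,1]-c[1])-rad(q[:,2]),[509,124],loss="soft_l1")
    m=((h[...,0]<5)|(h[...,0]>174))&(h[...,1]>140)&(h[...,2]>50)
    w=W[m&(abs(W[...,0]-509)<40)&(abs(W[...,1]-124)<40)&(W[...,2]>100)]
    w2=w[w[:,2]<138]
    g=least_squares(lambda c:np.hypot(w2[:,0]-c[0],w2[:,1]-c[1])-30,[509,124],loss="soft_l1")
    A.append([*f.x,*g.x,f.cost/len(q),g.cost/len(w2),len(q),len(w2),np.percentile(w[:,2],2),np.percentile(w[:,2],98)])
print(np.round(A,1))
go(509.5,124,270)
```

```text
[[510.9 124.7 509.5 122.5   0.6   4.1 335.  213.  121.4 142.7]
 [510.9 124.8 509.3 121.9   0.6   4.  333.  212.  121.4 142.4]
 [511.1 124.9 509.7 121.5   0.6   4.  341.  210.  121.7 142.5]]
tcp [509.1 122.5 299. ] yaw -13.09 zax [ 0.  0. -1.] F [ 0.34  0.03 -0.73] w 57.7 shift [ 0.     -0.0015  0.029 ]
```

Emit:
carry_out([
  [0.001,-0.0026,0],
  [0.001,-0.0026,0.01],
  [0.001,-0.0026,0.02],
  [0.001,-0.0026,0.03],
  [0.001,-0.0026,0.04],
  [0.001,-0.0026,0.043],
  [0.001,-0.0026,0.045],
  [0.001,-0.0026,0.045],
], roll=[0,0,0,0,0,0,0,0], claw=[0.05,0.05,0.05,0.05,0.05,0.05,0.05,0.05])

```text
clock: 6.9
position: [510.8, 125.8, 253.8]
ee_rot: [0.994, -0.113, 0.0, -0.0]
contact_force: [1.1, 0.3, 0.0]
gripper_width: 57.8
grasp_force: 64.3
```

```bash
python3 -c "
from h import *
go(510.3,124.5,226)
p=rings()"
```

```text
tcp [510.8 125.8 253.8] yaw -13.0 zax [ 0.  0. -1.] F [1.12 0.29 0.  ] w 57.8 shift [-0.0002  0.0014  0.0278]
red [342, 205, 21, 20, 341] med [493. 127.  93.] z [76. 97.] circ [509. 126.]
blue [438, 234, 23, 20, 255] med [594. -89.  22.] z [ 4. 26.] circ [605. -84.]
blue [330, 240, 13, 16, 126] med [436. 136.  33.] z [16. 41.] circ [445. 136.]
```

No contact yet. Lower gently in 3 mm rows past the white band.

Emit:
carry_out([
  [0,0.0005,0.003],
  [0,0.0005,0.006],
  [0,0.0005,0.009],
  [0,0.0005,0.011],
  [0,0.0005,0.011],
], roll=[0,0,0,0,0], claw=[0.05,0.05,0.05,0.05,0.05])

```text
clock: 7.58
position: [510.6, 125.3, 242.5]
ee_rot: [0.994, -0.113, -0.0, 0.0]
contact_force: [0.2, 0.3, 0.1]
gripper_width: 57.6
grasp_force: 64.3
```

Emit:
carry_out([
  [0,0,0.003],
  [0,0,0.006],
  [0,0,0.009],
  [0,0,0.012],
  [0,0,0.014],
  [0,0,0.014],
], roll=[0,0,0,0,0,0], claw=[0.05,0.05,0.05,0.05,0.05,0.05])

```text
clock: 8.32
position: [510.6, 125.3, 228.5]
ee_rot: [0.994, -0.113, -0.0, 0.0]
contact_force: [0.2, 0.6, -0.3]
gripper_width: 57.4
grasp_force: 64.3
```

Emit:
carry_out([
  [0,0,0],
  [0,0,0],
  [0,0,0],
  [0,0,0],
  [0,0,-0.02],
  [0,0,-0.05],
  [0,0,-0.08],
  [0,0,-0.08],
], roll=[0,0,0,0,0,0,0,0], claw=[0.0854,0.0854,0.0854,0.0854,0.0854,0.0854,0.0854,0.0854])

```text
clock: 9.32
position: [511.2, 125.6, 311.3]
ee_rot: [0.994, -0.113, 0.002, -0.002]
contact_force: [-0.4, -0.1, -0.6]
gripper_width: 85.3
grasp_force: 0.0
```

```bash
python3 -c "
from h import *
p=rings();save(p,'c.png',(290,170,430,270),4)
for n in('scene','top'):
    p=get_image(n)
    for q in place_of(p,'roller')[:2]+recognise(p,'roller')[:2]: print(n,round(q['conf'],2),q['at'],at_z(p,q['at'],55))
    h=cv2.cvtColor(p['img'],cv2.COLOR_RGB2HSV).astype(int);W=cloud(p)
    k=(h[...,0]<14)&(h[...,0]>4)&(h[...,1]>170)&(h[...,2]>120)&(abs(W[...,0]-415)<30)&(abs(W[...,1]-146)<30)&(W[...,2]>40)
    print(k.sum(),np.round(np.median(W[k],0)),np.round(np.percentile(W[k],[5,95],axis=0)))
go(415.8,146.3,250)
"
```

```text
red [341, 216, 26, 19, 323] med [491. 116.  67.] z [49. 72.] circ [533. 151.]
blue [440, 234, 21, 20, 205] med [593. -95.  23.] z [ 6. 26.] circ [605. -86.]
blue [330, 240, 13, 16, 132] med [437. 136.  32.] z [17. 41.] circ [445. 139.]
scene 0.4 [322.7, 241.0] [419.7561423  159.15303487  55.        ]
scene 0.67 [340.8, 250.7] [406.82886141 106.974902    55.        ]
15 [413. 148.  60.] [[410. 144.  58.]
 [419. 151.  61.]]
top 0.42 [339.8, 255.1] [412.93383441 148.55801147  55.        ]
top 0.53 [341.7, 252.9] [419.2551376  143.21961479  55.        ]
13 [413. 146.  59.] [[410. 143.  53.]
 [419. 151.  64.]]
tcp [510.5 125.2 307.7] yaw -13.01 zax [-0.002 -0.001 -1.   ] F [ 0.41 -0.37  0.25] w 85.4 shift [-0.0969  0.0007  0.0579]
```

View pics/c.png

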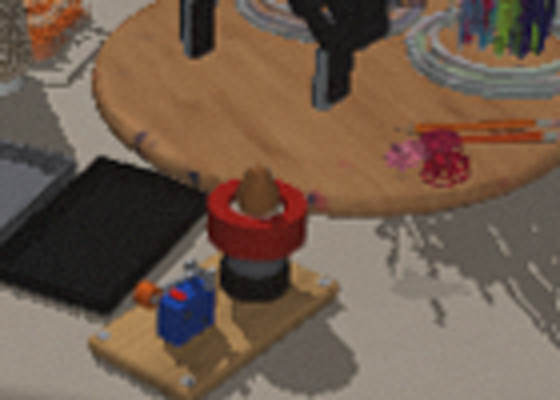

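The red ring sits level on the taper, with the grey band showing directly below it (crop (255,275)). The roller is at (147,292). Close the fingers and go above the roller.

Emit:
carry_out([
  [-0.03,0,0],
  [-0.06,0,0],
  [-0.097,0,0],
  [-0.097,0,0.02],
  [-0.097,0,0.04],
  [-0.097,0,0.06],
  [-0.097,0,0.06],
  [-0.097,0,0.06],
], roll=[0,0,0,0,0,0,0,0], claw=[0,0,0,0,0,0,0,0])

```text
clock: 10.68
position: [416.4, 147.3, 249.1]
ee_rot: [0.994, -0.113, 0.0, -0.0]
contact_force: [1.0, 1.0, 0.3]
gripper_width: -0.4
grasp_force: 0.0
```

```bash
python3 -c "
from h import *
go(416,146.8,238)
p=get_image('scene');save(p,'d.png',(290,170,410,260),5)
"
```

```text
tcp [416.4 147.3 249.1] yaw -12.99 zax [ 0.  0. -1.] F [1.   0.98 0.28] w -0.4 shift [-0.0003  0.0006  0.0111]
```

View pics/d.png

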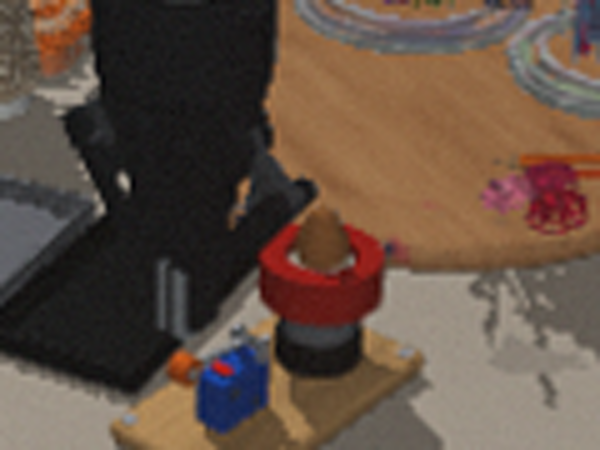

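The closed fingertips at (178,335) are right over the roller at (183,366). I step down and watch the force.

Emit:
carry_out([
  [0,0,0.006],
  [0,0,0.012],
  [0,0,0.012],
], roll=[0,0,0], claw=[0,0,0])

```text
clock: 11.1
position: [416.0, 147.0, 236.3]
ee_rot: [0.994, -0.113, -0.0, 0.0]
contact_force: [0.1, 0.2, 0.4]
gripper_width: 0.1
grasp_force: 0.0
```

Emit:
carry_out([
  [0,0,0.002],
  [0,0,0.004],
  [0,0,0.004],
], roll=[0,0,0], claw=[0,0,0])

```text
clock: 11.48
position: [416.1, 147.2, 232.7]
ee_rot: [0.994, -0.113, -0.0, 0.0]
contact_force: [-0.8, 1.0, 1.7]
gripper_width: -0.1
grasp_force: 0.9
```

Emit:
carry_out([
  [0,0,0.002],
  [0,0,0.004],
  [0,0,0.005],
  [0,0,0.005],
], roll=[0,0,0,0], claw=[0,0,0,0])

```text
clock: 11.98
position: [416.1, 147.1, 227.6]
ee_rot: [0.994, -0.113, -0.0, 0.0]
contact_force: [-1.4, 1.2, 1.7]
gripper_width: 0.0
grasp_force: 1.2
```

```bash
python3 -c "
from h import *
a=[]
for i in range(6):
    p=get_image('scene'); a.append([*read_state()['contact_force'],read_state()['position'][2]])
print(np.round(np.mean(a,0),2)); save(p,'e.png',(300,210,380,270),8)
"
```

```text
[ -1.59   0.28   2.17 227.73]
```

View pics/e.png

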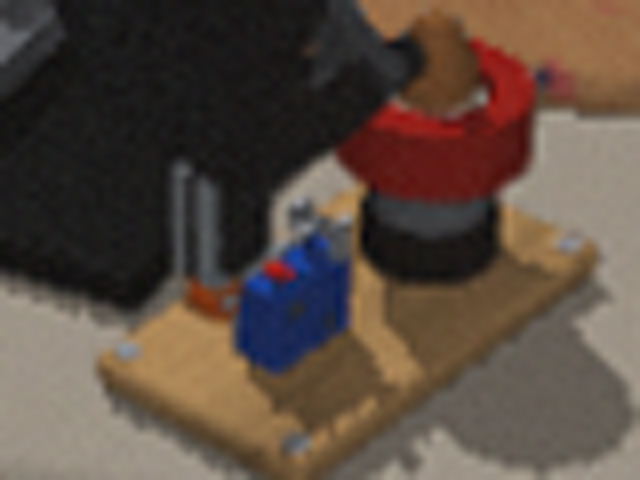

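Roller is about 7 mm down with the ring undisturbed. Go 3.3 mm further and hold.

Emit:
carry_out([
  [0,0,0.0015],
  [0,0,0.003],
  [0,0,0.0033],
  [0,0,0.0033],
  [0,0,0.0033],
  [0,0,0.0033],
], roll=[0,0,0,0,0,0], claw=[0,0,0,0,0,0])

```text
clock: 13.02
position: [416.1, 147.1, 224.4]
ee_rot: [0.994, -0.113, -0.0, -0.0]
contact_force: [-1.7, 0.1, 2.5]
gripper_width: -0.2
grasp_force: 1.4
```

```bash
python3 -c "
from h import *
a=[]
for i in range(6):
    p=get_image('scene'); s=read_state();a.append([*s['contact_force'],s['position'][2],*s['wrist_torque']])
print(np.round(np.mean(a,0),2))
"
```

```text
[-2.1900e+00  4.2000e-01  3.0500e+00  2.2442e+02  1.8000e-01  5.8000e-01
 -0.0000e+00]
```

Emit:
carry_out([
  [0,0,0.0007],
  [0,0,0.0007],
  [0,0,0.0007],
  [0,0,-0.01],
  [0,0,-0.03],
  [0,0,-0.07],
  [0,0,-0.1],
  [0,0,-0.1],
], roll=[0,0,0,0,0,0,0,0], claw=[0,0,0,0,0,0,0,0])

```text
clock: 14.32
position: [416.7, 147.4, 327.2]
ee_rot: [0.994, -0.113, 0.003, -0.002]
contact_force: [0.5, 0.9, 0.1]
gripper_width: -0.3
grasp_force: 0.0
```

```bash
python3 -c "
from h import *
p=rings()
go(510.6,125.3,250)"
```

```text
red [342, 216, 25, 19, 318] med [491. 115.  67.] z [49. 71.] circ [509. 123.]
blue [438, 234, 23, 20, 240] med [594. -90.  23.] z [ 6. 26.] circ [603. -84.]
blue [330, 240, 13, 16, 126] med [436. 136.  31.] z [16. 40.] circ [444. 138.]
tcp [416.2 147.1 325.6] yaw -13.02 zax [ 0.002  0.002 -1.   ] F [-0.42  0.9  -0.17] w -0.3 shift [0.0968 0.0001 0.0758]
```

Emit:
carry_out([
  [0.03,0,0],
  [0.06,0,0],
  [0.097,0,0],
  [0.097,0,0],
  [0.097,0,0.03],
  [0.097,0,0.06],
  [0.097,0,0.09],
  [0.097,0,0.096],
], roll=[0,0,0,0,0,0,0,0], claw=[0.0854,0.0854,0.0854,0.0854,0.0854,0.0854,0.0854,0.0854])

```text
clock: 15.38
position: [509.1, 124.8, 226.0]
ee_rot: [0.994, -0.113, -0.003, 0.002]
contact_force: [0.1, -0.3, 0.8]
gripper_width: 85.3
grasp_force: 0.0
```

Emit:
carry_out([
  [0,0,0],
  [0,0,0],
  [0,0,0],
  [0,0,0],
  [0,0,-0.03],
  [0,0,-0.07],
  [0,0,-0.11],
  [0,0,-0.11],
], roll=[0,0,0,0,0,0,0,0], claw=[0.05,0.05,0.05,0.05,0.05,0.05,0.05,0.05])

```text
clock: 16.38
position: [511.3, 125.7, 342.4]
ee_rot: [0.994, -0.113, 0.004, -0.003]
contact_force: [0.5, 0.3, -0.8]
gripper_width: 57.0
grasp_force: 64.2
```

```bash
python3 -c "
from h import *
p=rings()
go(475,338,300)"
```

```text
red [343, 172, 23, 20, 380] med [494. 128. 177.] z [162. 183.] circ [512. 125.]
blue [442, 234, 19, 20, 213] med [590. -91.  22.] z [ 5. 26.] circ [605. -83.]
blue [330, 245, 10, 11, 75] med [433. 139.  27.] z [16. 40.] circ [439. 139.]
tcp [510.6 125.4 340.2] yaw -13.02 zax [ 0.004  0.003 -1.   ] F [-0.18  0.04 -1.76] w 57.3 shift [-0.0827 -0.199   0.0406]
```

Emit:
carry_out([
  [-0.02,-0.05,0],
  [-0.04,-0.1,0],
  [-0.06,-0.15,0],
  [-0.0827,-0.199,0.02],
  [-0.0827,-0.199,0.06],
  [-0.0827,-0.199,0.1],
  [-0.0827,-0.199,0.12],
  [-0.0827,-0.199,0.12],
], roll=[0,0,0,0,0,0,0,0], claw=[0.05,0.05,0.05,0.05,0.05,0.05,0.05,0.05])

```text
clock: 17.42
position: [474.1, 337.0, 215.4]
ee_rot: [0.994, -0.113, -0.002, 0.003]
contact_force: [-0.5, 0.0, -0.1]
gripper_width: 57.2
grasp_force: 64.3
```

```bash
python3 -c "
from h import *
p=rings();save(p,'f.png',(220,160,360,270),5)
go(475,338,185)"
```

```text
red [261, 206, 18, 19, 263] med [455. 340.  50.] z [35. 57.] circ [470. 336.]
blue [441, 234, 20, 20, 216] med [593. -92.  23.] z [ 5. 27.] circ [605. -84.]
blue [330, 240, 13, 16, 127] med [436. 136.  31.] z [16. 41.] circ [445. 138.]
tcp [474.6 337.6 217.1] yaw -13.0 zax [-0.002 -0.002 -1.   ] F [ 0.59 -0.19 -0.91] w 57.5 shift [ 0.0003 -0.0006  0.0321]
```

View pics/f.png

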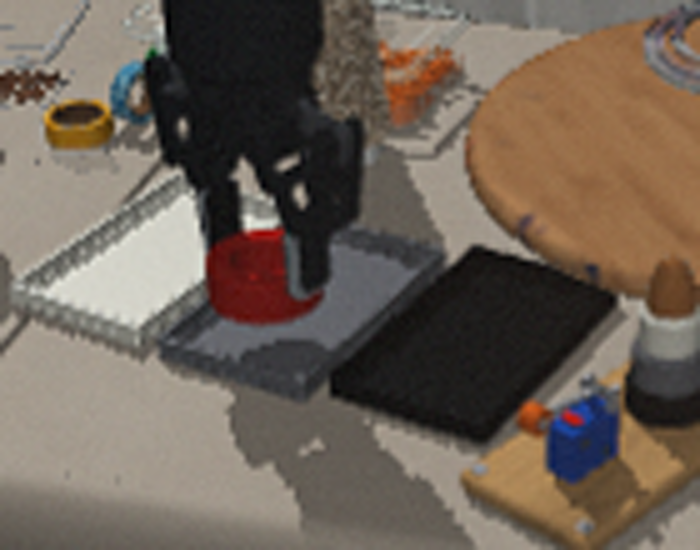

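Ring is over the near half of the grey tray at (265,280). Lower, release and rise.

Emit:
carry_out([
  [0,0,0.015],
  [0,0,0.029],
  [0,0,0.029],
  [0,0,0.029],
  [0,0,0.029],
  [0,0,0.029],
  [0,0,0],
  [0,0,-0.06],
], roll=[0,0,0,0,0,0,0,0], claw=[0.05,0.05,0.05,0.0854,0.0854,0.0854,0.0854,0.0854])

```text
clock: 18.48
position: [474.3, 337.2, 277.0]
ee_rot: [0.994, -0.113, -0.002, 0.003]
contact_force: [0.3, 0.6, -0.1]
gripper_width: 85.7
grasp_force: 0.0
```

```bash
python3 -c "
from h import *
p=rings()
go(605,-83.5,300)"
```

```text
red [262, 215, 23, 19, 356] med [468. 333.  23.] z [ 6. 28.] circ [485. 345.]
blue [442, 234, 19, 20, 232] med [590. -93.  23.] z [ 4. 27.] circ [605. -83.]
blue [330, 240, 13, 16, 132] med [437. 136.  32.] z [17. 40.] circ [446. 138.]
tcp [476.6 339.3 287.9] yaw -12.86 zax [ 0.011  0.008 -1.   ] F [0.93 2.32 6.78] w 85.5 shift [ 0.2194  0.3835 -0.0142]
```

Emit:
carry_out([
  [0.02,0.03,-0.03],
  [0.05,0.08,-0.03],
  [0.08,0.13,-0.03],
  [0.11,0.18,-0.03],
  [0.14,0.23,-0.03],
  [0.17,0.285,-0.03],
  [0.195,0.335,-0.03],
  [0.2195,0.3835,-0.02],
], roll=[0,0,0,0,0,0,0,0], claw=[0.0854,0.0854,0.0854,0.0854,0.0854,0.0854,0.0854,0.0854])

```text
clock: 19.52
position: [603.0, -87.2, 299.5]
ee_rot: [0.994, -0.113, 0.002, -0.0]
contact_force: [0.9, 0.4, 0.1]
gripper_width: 85.4
grasp_force: 0.0
```

```bash
python3 -c "
from h import *
p=rings()
go(605,-83.5,230)
p=rings()
go(605,-83.5,179)"
```

```text
red [262, 215, 23, 18, 357] med [469. 332.  23.] z [ 6. 27.] circ [482. 345.]
blue [438, 234, 23, 20, 265] med [594. -88.  22.] z [ 4. 27.] circ [604. -83.]
blue [330, 240, 13, 16, 129] med [436. 135.  32.] z [15. 41.] circ [445. 138.]
tcp [603.2 -92.1 297.2] yaw -13.31 zax [-0.    -0.001 -1.   ] F [ 2.34 -2.15 -0.17] w 85.3 shift [-0.0002 -0.0089  0.0672]
red [262, 215, 23, 18, 353] med [469. 333.  23.] z [ 7. 28.] circ [481. 347.]
blue [439, 234, 22, 20, 249] med [590. -91.  22.] z [ 3. 27.] circ [605. -84.]
blue [330, 245, 10, 10, 73] med [433. 139.  27.] z [16. 40.] circ [439. 139.]
tcp [602.5 -89.8 297.2] yaw -13.37 zax [-0.001 -0.    -1.   ] F [-0.21  0.29  0.42] w 85.4 shift [ 0.0011 -0.0067  0.1182]
```

Emit:
carry_out([
  [0.001,-0.0065,0.02],
  [0.001,-0.0065,0.05],
  [0.001,-0.0065,0.08],
  [0.001,-0.0065,0.08],
], roll=[0,0,0,0], claw=[0.0854,0.0854,0.0854,0.0854])

```text
clock: 20.12
position: [603.9, -78.8, 216.3]
ee_rot: [0.994, -0.113, -0.003, 0.0]
contact_force: [-0.6, 0.4, 0.2]
gripper_width: 85.1
grasp_force: 0.0
```

```bash
python3 -c "
from h import *
go(605,-83.5,179)"
```

```text
tcp [603.9 -78.8 216.3] yaw -13.0 zax [-0.005 -0.    -1.   ] F [-0.6   0.37  0.16] w 85.1 shift [0.0023 0.0043 0.0373]
```

Emit:
carry_out([
  [0.001,0.0045,0.02],
  [0.001,0.0045,0.037],
  [0.001,0.0045,0.037],
  [0.001,0.0045,0.037],
  [0.001,0.0045,0.037],
  [0.001,0.0045,0.037],
  [0.001,0.0045,0.037],
  [0.001,0.0045,0.037],
], roll=[0,0,0,0,0,0,0,0], claw=[0.0854,0.0854,0.0854,0.05,0.05,0.05,0.05,0.05])

```text
clock: 21.12
position: [605.4, -83.6, 183.4]
ee_rot: [0.994, -0.113, 0.001, -0.0]
contact_force: [-1.3, 0.4, 5.9]
gripper_width: 57.3
grasp_force: 62.8
```

```bash
python3 -c "
from h import *
go(510.6,125.3,300)"
```

```text
tcp [605.4 -83.6 183.4] yaw -12.96 zax [ 0.003 -0.    -1.   ] F [-1.31  0.36  5.92] w 57.3 shift [-0.1389 -0.1824 -0.1169]
```

Emit:
carry_out([
  [0,0,-0.04],
  [0,0,-0.09],
  [0,0,-0.12],
  [-0.03,-0.04,-0.12],
  [-0.065,-0.085,-0.12],
  [-0.1,-0.13,-0.12],
  [-0.125,-0.165,-0.12],
  [-0.139,-0.1824,-0.12],
], roll=[0,0,0,0,0,0,0,0], claw=[0.05,0.05,0.05,0.05,0.05,0.05,0.05,0.05])

```text
clock: 22.12
position: [509.4, 127.1, 302.1]
ee_rot: [0.994, -0.112, 0.0, -0.0]
contact_force: [0.5, -0.0, -0.1]
gripper_width: 57.2
grasp_force: 64.2
```

Run:
```python
from h import *
for i in range(4): get_image("scene")
p=rings()
go(510.6,125.3,253)
```

```text
red [262, 215, 23, 19, 353] med [469. 332.  23.] z [ 6. 28.] circ [482. 348.]
blue [346, 188, 17, 20, 254] med [492. 122. 136.] z [122. 143.] circ [510. 124.]
blue [330, 240, 13, 16, 132] med [436. 135.  32.] z [15. 40.] circ [445. 139.]
tcp [510.5 125.  301.7] yaw -13.01 zax [ 0.  0. -1.] F [-0.06 -0.71 -0.81] w 57.4 shift [-0.     -0.0003  0.0487]
```

Emit:
carry_out([
  [0,0,0.02],
  [0,0,0.04],
  [0,0,0.048],
  [0,0,0.051],
  [0,0,0.054],
  [0,0,0.057],
  [0,0,0.059],
  [0,0,0.059],
], roll=[0,0,0,0,0,0,0,0], claw=[0.05,0.05,0.05,0.05,0.05,0.05,0.05,0.05])

```text
clock: 23.38
position: [510.4, 125.3, 242.4]
ee_rot: [0.994, -0.113, 0.0, 0.0]
contact_force: [0.5, -0.9, -0.6]
gripper_width: 57.4
grasp_force: 64.2
```

Emit:
carry_out([
  [0,0,0.003],
  [0,0,0.006],
  [0,0,0.009],
  [0,0,0.012],
  [0,0,0.013],
  [0,0,0.013],
], roll=[0,0,0,0,0,0], claw=[0.05,0.05,0.05,0.05,0.05,0.05])

```text
clock: 24.12
position: [510.5, 125.3, 229.9]
ee_rot: [0.994, -0.113, 0.0, 0.0]
contact_force: [-1.1, -0.8, 3.8]
gripper_width: 57.1
grasp_force: 64.7
```

Emit:
carry_out([
  [0,0,0],
  [0,0,0],
  [0,0,0],
  [0,0,0],
  [0,0,-0.02],
  [0,0,-0.05],
  [0,0,-0.08],
  [0,0,-0.08],
], roll=[0,0,0,0,0,0,0,0], claw=[0.0854,0.0854,0.0854,0.0854,0.0854,0.0854,0.0854,0.0854])

```text
clock: 25.12
position: [511.0, 125.6, 311.8]
ee_rot: [0.994, -0.113, 0.002, -0.002]
contact_force: [-0.7, -0.4, -0.2]
gripper_width: 85.4
grasp_force: 0.0
```

```bash
python3 -c "
from h import *
p=rings();save(p,'g.png',(220,170,380,270),5)
go(416,147.1,250)"
```

```text
red [262, 215, 23, 19, 353] med [469. 332.  23.] z [ 6. 28.] circ [481. 348.]
blue [342, 216, 24, 18, 174] med [492. 116.  69.] z [54. 72.] circ [509. 124.]
blue [330, 240, 13, 16, 132] med [437. 135.  32.] z [15. 41.] circ [445. 136.]
tcp [510.4 125.3 310.2] yaw -13.02 zax [ 0.002  0.001 -1.   ] F [-0.52 -0.08 -0.97] w 85.6 shift [-0.097   0.0001  0.06  ]
```

View pics/g.png

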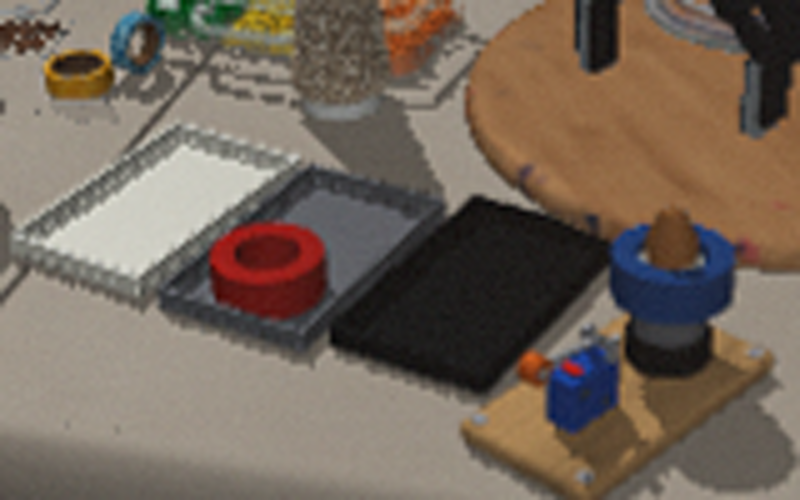

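Red lies flat in the near half of the grey tray (268,270). Blue sits level on the taper (672,275) above the grey band. Next is the switch again.

Emit:
carry_out([
  [-0.03,0,0],
  [-0.06,0,0],
  [-0.097,0,0],
  [-0.097,0,0.03],
  [-0.097,0,0.06],
  [-0.097,0,0.07],
  [-0.097,0,0.07],
  [-0.097,0,0.07],
], roll=[0,0,0,0,0,0,0,0], claw=[0,0,0,0,0,0,0,0])

```text
clock: 26.18
position: [416.3, 147.3, 240.0]
ee_rot: [0.994, -0.113, 0.001, -0.0]
contact_force: [0.6, 0.4, 1.2]
gripper_width: 0.0
grasp_force: 0.0
```

Emit:
carry_out([
  [0,0,0.004],
  [0,0,0.007],
  [0,0,0.01],
  [0,0,0.012],
  [0,0,0.012],
], roll=[0,0,0,0,0], claw=[0,0,0,0,0])

```text
clock: 26.8
position: [415.9, 147.1, 227.3]
ee_rot: [0.994, -0.113, -0.0, 0.0]
contact_force: [-1.3, 0.9, 2.3]
gripper_width: 0.0
grasp_force: 1.2
```

Emit:
carry_out([
  [0,0,0.0015],
  [0,0,0.003],
  [0,0,0.0035],
  [0,0,0.0035],
  [0,0,0.0035],
  [0,0,0.0035],
  [0,0,0.0035],
], roll=[0,0,0,0,0,0,0], claw=[0,0,0,0,0,0,0])

```text
clock: 27.68
position: [415.9, 147.0, 223.9]
ee_rot: [0.994, -0.113, -0.0, 0.0]
contact_force: [-2.7, 0.3, 2.2]
gripper_width: 0.0
grasp_force: 1.5
```

```bash
python3 -c "
from h import *
a=[]
for i in range(6):
    p=get_image('scene'); s=read_state();a.append([*s['contact_force'],s['position'][2]])
print(np.round(np.mean(a,0),2))
save(p,'k.png',(300,210,380,270),8)
"
```

```text
[ -2.18   0.74   3.03 223.91]
```

View pics/k.png

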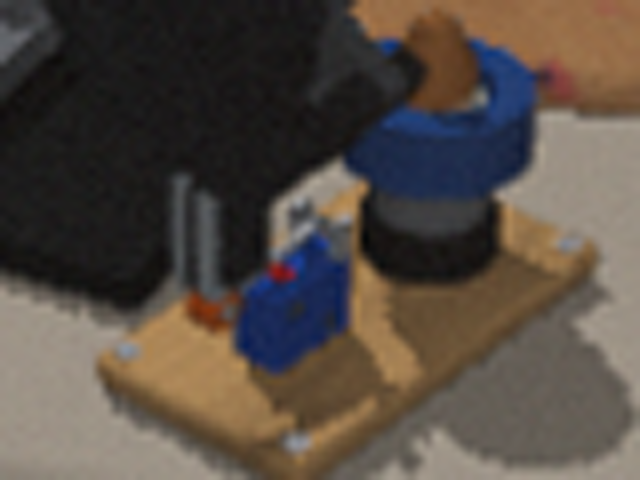

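The roller is pressed down (210,310) with the ring level; the force is about 3 N as intended. Raise and regrasp blue.

Emit:
carry_out([
  [0,0,-0.01],
  [0,0,-0.04],
  [0,0,-0.08],
  [0,0,-0.1],
  [0.03,0,-0.1],
  [0.06,0,-0.1],
  [0.097,0,-0.1],
  [0.097,0,-0.1],
], roll=[0,0,0,0,0,0,0,0], claw=[0,0,0,0.0854,0.0854,0.0854,0.0854,0.0854])

```text
clock: 28.98
position: [512.2, 124.8, 323.9]
ee_rot: [0.993, -0.114, 0.0, -0.0]
contact_force: [-0.4, -0.3, -1.0]
gripper_width: 85.3
grasp_force: 0.0
```

```bash
python3 -c "
from h import *
for i in range(4): get_image('scene')
p=rings()
go(510.6,125.3,229)"
```

```text
red [262, 215, 23, 18, 356] med [469. 333.  23.] z [ 7. 28.] circ [483. 346.]
blue [343, 216, 23, 18, 192] med [491. 115.  69.] z [52. 72.] circ [510. 124.]
blue [330, 240, 13, 16, 129] med [436. 136.  33.] z [16. 41.] circ [445. 138.]
tcp [509.7 125.2 324.1] yaw -12.98 zax [-0. -0. -1.] F [ 0.49 -0.55  0.13] w 85.2 shift [ 0.0009 -0.0003  0.0951]
```

Emit:
carry_out([
  [0,0,0.04],
  [0,0,0.08],
  [0,0,0.095],
  [0,0,0.095],
  [0,0,0.095],
  [0,0,0.095],
  [0,0,0.095],
  [0,0,0.095],
], roll=[0,0,0,0,0,0,0,0], claw=[0.0854,0.0854,0.0854,0.0854,0.05,0.05,0.05,0.05])

```text
clock: 30.22
position: [511.0, 125.4, 231.2]
ee_rot: [0.994, -0.113, 0.002, -0.001]
contact_force: [-0.9, -1.3, 5.6]
gripper_width: 57.4
grasp_force: 62.5
```

Emit:
carry_out([
  [0,0,-0.02],
  [0,0,-0.06],
  [0,0,-0.1],
  [0,0,-0.11],
  [0,0,-0.11],
], roll=[0,0,0,0,0], claw=[0.05,0.05,0.05,0.05,0.05])

```text
clock: 30.85
position: [510.2, 125.1, 339.8]
ee_rot: [0.994, -0.113, 0.001, -0.001]
contact_force: [0.0, 0.1, -1.2]
gripper_width: 57.3
grasp_force: 64.0
```

```bash
python3 -c "
from h import *
for i in range(4): get_image('scene')
p=rings()
go(543,339.5,290)"
```

```text
red [262, 215, 23, 19, 355] med [469. 333.  23.] z [ 6. 28.] circ [482. 347.]
blue [343, 176, 23, 19, 294] med [492. 123. 172.] z [157. 177.] circ [509. 122.]
blue [330, 240, 13, 16, 126] med [438. 135.  31.] z [16. 41.] circ [445. 138.]
tcp [510.2 125.1 337.6] yaw -13.02 zax [-0.002 -0.001 -1.   ] F [ 0.49  1.21 -0.42] w 57.4 shift [-0.0162 -0.2163  0.0472]
```

Emit:
carry_out([
  [-0.004,-0.05,0],
  [-0.008,-0.1,0],
  [-0.012,-0.15,0],
  [-0.0155,-0.195,0],
  [-0.0155,-0.2163,0.03],
  [-0.0155,-0.2163,0.07],
  [-0.0155,-0.2163,0.11],
  [-0.0155,-0.2163,0.11],
], roll=[0,0,0,0,0,0,0,0], claw=[0.05,0.05,0.05,0.05,0.05,0.05,0.05,0.05])

```text
clock: 32.1
position: [543.0, 338.5, 224.3]
ee_rot: [0.994, -0.114, -0.003, 0.004]
contact_force: [0.3, -0.2, -0.2]
gripper_width: 57.5
grasp_force: 64.2
```

```bash
python3 -c "
from h import *
for i in range(4): get_image('scene')
p=rings();save(p,'m.png',(220,160,360,270),5)
go(544,339.5,186)"
```

```text
red [262, 215, 23, 19, 353] med [469. 333.  23.] z [ 7. 28.] circ [482. 346.]
blue [276, 190, 18, 16, 225] med [527. 343.  64.] z [51. 71.] circ [540. 342.]
blue [330, 245, 10, 11, 76] med [432. 138.  27.] z [15. 40.] circ [439. 139.]
tcp [544.6 339.9 231.1] yaw -13.0 zax [ 0.003  0.003 -1.   ] F [-0.08 -0.98  0.2 ] w 57.4 shift [-0.0006  0.0007  0.0451]
```

View pics/m.png

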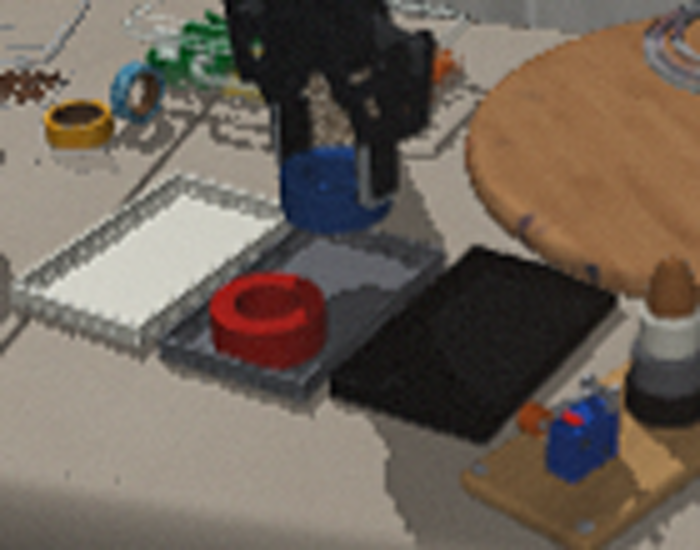

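Blue is held level at (335,190) above the far half of the grey tray, clear of red. Lower 43 mm and release.

Emit:
carry_out([
  [0,0,0.02],
  [0,0,0.038],
  [0,0,0.043],
  [0,0,0.043],
  [0,0,0.043],
  [0,0,0.043],
  [0,0,0.043],
  [0,0,0.02],
], roll=[0,0,0,0,0,0,0,0], claw=[0.05,0.05,0.05,0.05,0.0854,0.0854,0.0854,0.0854])

```text
clock: 33.35
position: [543.5, 338.9, 206.9]
ee_rot: [0.994, -0.114, -0.002, 0.002]
contact_force: [0.8, -0.2, -0.2]
gripper_width: 85.5
grasp_force: 0.0
```

Emit:
carry_out([
  [0,0,-0.05],
  [0,0,-0.1],
  [0,0,-0.15],
  [0,0,-0.15],
  [0,0,-0.15],
], roll=[0,0,0,0,0], claw=[0.0854,0.0854,0.0854,0.0854,0.0854])

```text
clock: 33.98
position: [543.7, 339.3, 358.3]
ee_rot: [0.994, -0.113, -0.001, 0.0]
contact_force: [0.1, -0.2, -0.0]
gripper_width: 85.2
grasp_force: 0.0
```

```bash
python3 -c "
from h import *
for i in range(4): get_image('scene')
p=rings();save(p,'n.png',(220,160,360,270),5)
go(475,338,300)
for n in('gold_thread_cone','crochet_ball'): print(n,np.round(at_z(p,place_of(p,n)[0]['at'],0)))"
```

```text
red [262, 215, 23, 18, 353] med [468. 333.  23.] z [ 7. 28.] circ [483. 347.]
blue [277, 203, 21, 17, 264] med [538. 335.  24.] z [ 8. 28.] circ [544. 336.]
blue [330, 240, 13, 16, 132] med [437. 136.  32.] z [16. 40.] circ [445. 137.]
tcp [544.  339.4 357.4] yaw -13.01 zax [-0.002 -0.002 -1.   ] F [-0.54 -1.06  0.84] w 85.7 shift [-0.0668  0.0168  0.0575]
gold_thread_cone [689. 433.   0.]Traceback (most recent call last):
  File "<string>", line 6, in <module>
    for n in('gold_thread_cone','crochet_ball'): print(n,np.round(at_z(p,place_of(p,n)[0]['at'],0)))
                                                                         ~~~~~~~~~~~~~^^^
IndexError: list index out of range
```

View pics/n.png

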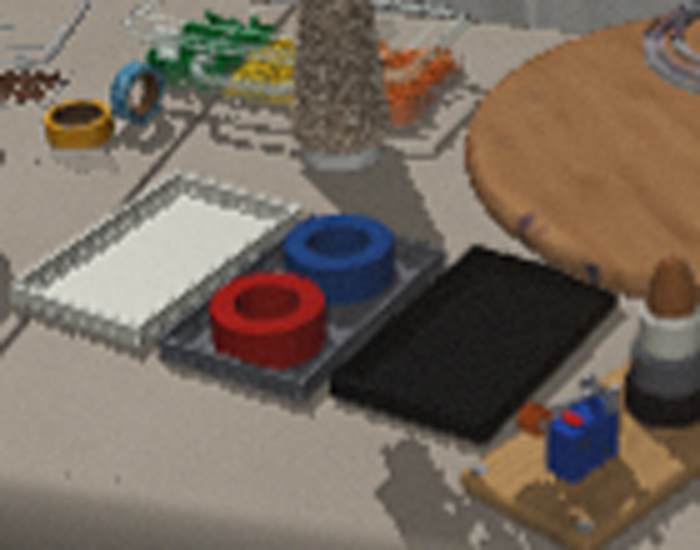

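Both rings lie flat in the grey tray (red at (268,320), blue at (340,258)), and the lever is back up. Hand in.

```bash
python3 -c "
from bench import *
print(job_done())"
```

```text
the job is handed in; nothing more can be done
None
```

I sized the red ring, then the blue (the only two present): each stopped on the grey band, was logged with a press of about 3 N, and now lies flat in the grey tray, and the job is handed in at about 34 s; no verdict came back.

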